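Load a glass ball into an isolator-interlocked bench annealer

TASK

Load the amber glass ball into the bench annealer for the next batch: turn the red isolator lever to OFF, slide the lid fully open, and set the ball gently, without dropping or pressing it, into the empty pocket of the white tray. Then slide the lid fully shut and turn the isolator back ON until it snaps home. Leave the two green balls in their pockets and the wooden bowl where it stands.

Things in the scene. Friction and masses are not known exactly. Their poses are not given: they have to be found in the camera images.
- annealer: Fixed slate-blue sheet-metal bench annealer, 296 mm (its x) by 276 mm (y), 101 mm high over the two steel lid rails at y = +/-133 mm; origin on the bench under the middle of its well. Its x points away from the robot (the lid opens that way), y to its left, z up; yaw varies. The walls round the well are 90 mm high. A rack shelf 0.61 m up overhangs the rear of the bench, from about 0.24 m behind the well.
- well (a point): Middle of the well's floor, same axes as the annealer. The well, 126 mm (x) by 208 mm (y), is floored by a white ceramic tray whose top face lies at this point, 48 mm above the bench, with three round pockets (30 mm holes, 1.5 mm chamfer, 11 mm deep) in a row at y = -64, 0 and +64 mm.
- lid (a joint): Travel in m, along the annealer's +x, of its steel sliding lid (136 mm along x, 250 mm along y, upper face 98.5 mm above the bench): 0 shut, 0.118 fully open, parked over the rear deck. About 3 N of friction; stays where it is left. Barred while the isolator is ON: a steel sector under the lever then stands before the end of the lid's left rib (4 mm of play).
- lid_handle (a point): Middle of the lid's wooden bar handle: a round bar 17 mm thick, 130 mm long along the annealer's y, its centre 126.5 mm above the bench on two 30 mm posts 110 mm apart; moves with the lid. The lid can be pushed by this bar.
- isolator (a joint): Angle of the red isolator lever, rad: 0 OFF, lever along the annealer's +y (green mark); 1.571 ON, along its -x, towards the robot (red mark); anticlockwise from above towards ON. A spring drives it to the nearer end over a dead centre half-way (0.785): about 0.4 N m, 6 N at 65 mm from the axis, starts it; past the middle it snaps home. It cannot reach ON unless the lid is shut.
- lever_axis (a point): Point on the lever's vertical turning axis, half-way up the lever, 120.5 mm above the bench; fixed to the annealer (same axes), at its x = 125, y = 165 mm. Under it the grey isolator housing, top 90 mm high, 110 mm (x) by 84 mm (y), with a yellow disc, and under the lever the steel sector, top 107 mm high; the lid's left rib (y = 111 to 121 mm) is 108.5 mm high.
- lever_tip (a point): Centre of the lever's round end, 78 mm from the axis, half-way up. The lever is 17 mm wide (the end 21 mm round), its underside 109.5 mm and its top 131.5 mm above the bench; the hub is 42 mm in diameter. Moves with the lever.
- glass_new_center (a point): Centre of the loose amber glass ball to be loaded: 44 mm in diameter, about 110 g, with an 18 mm ground flat foot, so that it stands without rolling, its centre 22.5 mm above its foot; it stands on a fire brick.
- free_pocket (a point): Middle of the mouth of the empty pocket (level with the tray's top face, 48 mm above the bench); a white paper disc lies in it. It may be any of the three. A ball seated there has its centre about 16 mm above this point.
- glass_a_center (a point): Centre of a green glass ball, same size, that already sits in another pocket; leave it.
- glass_b_center (a point): Centre of the second green glass ball, already in a pocket; leave it.
- stand_brick: Fixed pale fire brick, 105 mm (x) by 160 mm (y) by 42 mm high; origin at the middle of its underside, 30 mm above the bench, for it lies on a larger grey hearth brick with four holes (200 x 200 x 30 mm, left of the annealer). The amber ball stands on it, 72 mm above the bench.
- bowl_big: Loose wooden bowl, 110 mm wide, 40 mm high, by the annealer's far left; a bystander.
Mind the look-alikes: they are no part of the job. Of the things like the part that bears glass_new_center, leave any that is purple; of the rest the larger one is meant.

How it is judged:
On the way, in this order (a step that is already met when the one before it is completed fails the run):
1. the isolator is turned OFF (value of joint isolator below 0.12 rad), for 0.2 s.
2. the lid is slid open (value of joint lid above 0.105 m), for 0.2 s.
3. the amber ball sits in the empty pocket, let go (horizontal distance between glass_new_center and free_pocket below 0.005 m and z of glass_new_center in the frame of free_pocket between 0.012 and 0.021 m and contact force between glass_new and the fingers below 0.2 N), for 0.2 s.
4. the lid is shut again, the isolator still OFF (value of joint lid below 0.005 m and value of joint isolator below 0.2 rad), for 0.1 s.
At the end, for the whole second after the job is handed in: The isolator is ON (joint above 1.45 rad), the lid shut (within 5 mm), the amber ball at rest in the pocket that was empty (centre within 5 mm sideways, 12 to 21 mm above the pocket's mouth), the green balls within 6 mm of their starts, and the wooden bowl within 30 mm of its start (value of joint isolator above 1.45 rad and value of joint lid below 0.005 m and horizontal distance between glass_new_center and free_pocket below 0.005 m and z of glass_new_center in the frame of free_pocket between 0.012 and 0.021 m and linear speed of glass_new below 0.02 m/s and distance of each of glass_a_center, glass_b_center from where it was at the start of the episode below 0.006 m and distance of bowl_big from where it was at the start of the episode below 0.03 m); the robot touches nothing.
It fails at once if the amber ball is pressed or struck against the annealer (more than 20 N) (contact force between glass_new and annealer above 20 N).
It fails at once if the amber ball is let fall (moving over 0.4 m/s while not held: a drop of some 8 mm) (linear speed of glass_new above 0.4 m/s and contact force between glass_new and the fingers below 0.2 N).
It fails at once if a green ball is shifted out of its pocket (6 mm) (distance of any of glass_a_center, glass_b_center from where it was at the start of the episode above 0.006 m).
It fails at once if the wooden bowl is shifted more than 30 mm (distance of bowl_big from where it was at the start of the episode above 0.03 m).
It also fails if it takes over 69 s, if anything falls off the work surface, if the arm or the gripper's body presses on something with over 40 N, if the wrist force passes 120 N, or if a joint passes its speed limit or range.

ROBOT

A 6-joint arm with a two-finger parallel gripper is mounted at the origin on a cart in front of the work surface, level with it; the furniture and walls round the work are solid. World frame = base frame: x ahead of the robot, y to its left, z up, the work surface at z = 0. Lengths are in m, angles in rad, forces in N, time in s.
With the tool pointing down it reaches from about 0.25 to 0.775 m from the base axis. Payload 4 kg.
Tool frame: the origin (TCP) lies on the centre line of the jaws, within the pads' length; the fingertips stand nose_length ahead of it and the grasp point (between the pads) lies 5 mm behind it (nose_length is the distance from the TCP to the fingertips, in m); y points along the fingers, z is the direction in which the jaws open and shut, and the axes are right-handed (so a half turn about y gives the same grasp; the last joint's range is limited). The gripper opens to 85 mm and grips with 20 to 120 N. Pads are 22 mm wide; open, the fingers measure 114 mm over their backs; the gripper's body (76 mm by 85 mm) begins 54 mm behind the grasp point. The pads swing forward as they close: fully open they stand 13 mm farther back than shut.
Start: joints at [-1.215, 0.087, 1.371, -0, 1.684, -0.103], TCP at [0.244, -0.493, 0.245] pointing down, gripper open.
Joint ranges: [-3.1, 3.1], [-0.76, 2.03], [0.27, 2.55], [-1.08, 4.22], [0.17, 2.65], [-2.57, 2.57]. Speed limits (rad/s): [2.79, 2.79, 3.14, 3.14, 3.14, 3.14].

INTERFACE

Orientations are given as a unit quaternion [w, x, y, z].
In Python, from workcell import observe, snapshot, camera_model, hand_in, nose_length gives the robot as it stands. The module is installed in compiled form; this text tells all that it offers.
- The arm moves only by the tool step_arm, never from a script. Its arguments are lists of equal length, an entry for each row: "slide": the shift along the tool's x, y, z in mm, a list of three; "rot": the turn, a rotation vector about the tool's x, y, z in rad, a list of three; "claw": the opening, from 0 (shut) to 1 (fully open). A call has 1 to 12 rows; each row shifts and turns the commanded pose from where the row before left it, along the tool's axes as they then stand; what a row does not reach is not made up. A row lasts 1/10 s, in which the tool goes at most 50 mm and 8.59 degrees, less where a joint would pass 70% of its speed; a pose out of reach is approached as far as the arm can. A call with a gripper value outside its range is refused whole. The fingers move at their own pace and stop on an object; "newtons" is the grip in N (left out, the last holds). Time passes only in rows, so rows that do not move let the fingers close. It gives the time, the measured TCP pose, the force and the opening at its end, in the units of the state.
- observe(): the state, without advancing time (a new reading comes with each control period).
- snapshot(name): name is "side" or "top"; returns the picture (400x640x3 uint8, blue, green, red); there is no depth.
- camera_model(name): a dict with "fx", "fy", "cx", "cy" (pixels), "k1" (the pictures are not rectified: a ray, as slopes to the right and down, at radius r is drawn at 1 + k1 r^2 times it, then the intrinsics apply), "rvec" (rotation vector, rad) and "tvec" (3), from world to camera coordinates, as OpenCV has them. Camera axes: x right, y down, z forward; pixel columns grow to the right and rows downward; lengths in m; the calibration is good to about 2 mm. A picture is of the moment at which its call begins. camera_model takes no time and is no camera call.
- hand_in(): hands the job in, once; it reports no verdict.
The state is a dict: "clock": time; "joints": joint angles; "qd": joint speeds; "joint_efforts": joint torques, N m; "ee_pos": TCP position; "eef_rot": TCP orientation; "contact_force": force on the tool from outside, world axes, zero at the start; "torque": the same for the moment, N m; "opening": finger opening in m.
Only numpy, scipy, OpenCV 4.12 (cv2) and the standard library are available. Lean on these libraries where they do the work, as an engineer would, in place of code of your own. Each camera call takes 0.05 s, during which the arm holds its last target.

## Working session

There is one attempt and no reset: what is moved stays moved. The work goes in short steps, Python scripts to look and compute and a tool call to move; the robot and the scene stay as the last step left them, time stands still between calls to the robot, and variables do not carry over. Pictures are saved under pics/ and viewed, and the job is handed in when it is done.

Besides the shell and the picture viewer there is one more tool, called after "Emit:" as a command line: name --argument value ..., lists and objects as JSON in quotes. step_arm: Moves the arm, as the interface text tells. Its arguments: {"type":"object","properties":{"slide":{"type":"array","items":{"type":"array","items":{"type":"number"}}},"rot":{"type":"array","items":{"type":"array","items":{"type":"number"}}},"claw":{"type":"array","items":{"type":"number"}},"newtons":{"type":"number"}},"required":["slide","rot","claw"]}

```bash
mkdir -p pics; ls; python3 - <<'E'
from workcell import *
import cv2
print(observe()); print(nose_length)
for n in("side","top"):
    im=snapshot(n); cv2.imwrite(f"pics/{n}0.png",im); print(camera_model(n))
E
```

```text
pics
{'clock': 0.0, 'joints': array([-1.21507871e+00,  8.79845209e-02,  1.37228028e+00,  2.49417223e-05,
        1.68359821e+00, -1.03097692e-01]), 'qd': array([-1.42613533e-03,  1.90668348e-04, -1.18169115e-03,  5.91361745e-04,
       -1.81905943e-05,  7.79442719e-04]), 'joint_efforts': array([-5.56318701e-04, -3.51870739e+01, -3.13268673e+01, -1.69937139e-04,
        1.08071248e-02, -2.84429312e-06]), 'ee_pos': array([ 0.24342674, -0.49267269,  0.24410975]), 'eef_rot': array([ 0.16070503, -0.16088988,  0.68937821, -0.68778341]), 'contact_force': array([ 0.95842068, -0.23811637, -0.58377793]), 'torque': array([-0.03285569, -0.01108411,  0.0301271 ]), 'opening': 0.08609835899656709}
0.014
{'fx': 426.6021899097916, 'fy': 426.6021899097916, 'cx': 314.16258831697394, 'cy': 204.5268782036076, 'k1': 0.03368063791610977, 'rvec': array([ 0.25413189, -2.52696393,  1.62264073]), 'tvec': array([0.46473181, 0.20542918, 0.69863007])}
{'fx': 435.0605512863838, 'fy': 435.0605512863838, 'cx': 328.0566654109263, 'cy': 203.79168313543542, 'k1': -0.017812858815211365, 'rvec': array([ 2.14097041, -2.06089091,  0.2391623 ]), 'tvec': array([-0.18604724,  0.50035093,  0.93368233])}
```

View pics/side0.png

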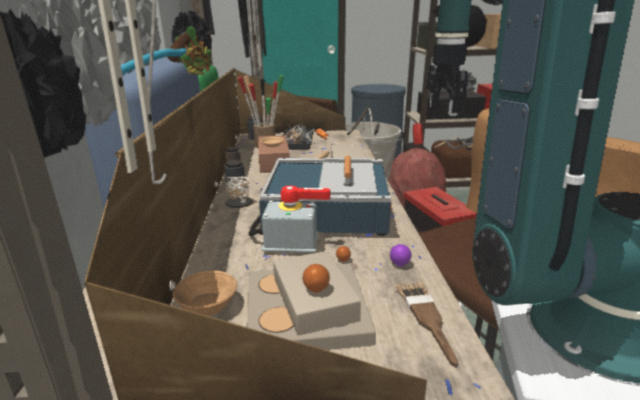

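View pics/top0.png

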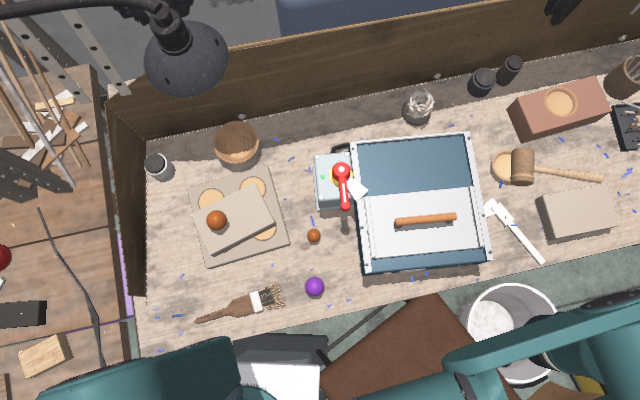

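```bash
cat > h.py <<'E'
import numpy as np, cv2
from workcell import *
def cam(n):
    c=camera_model(n); R=cv2.Rodrigues(c['rvec'])[0]; return c,R,np.array(c['tvec'])
def ray(n,u,v):
    c,R,t=cam(n); d=np.array([(u-c['cx'])/c['fx'],(v-c['cy'])/c['fy']]); s=d.copy()
    for _ in range(20): s=d/(1+c['k1']*(s@s))
    return -R.T@t, R.T@np.array([s[0],s[1],1.])
def onz(n,u,v,z):
    o,d=ray(n,u,v); return o+d*(z-o[2])/d[2]
def proj(n,p):
    c,R,t=cam(n); q=R@np.array(p)+t; s=q[:2]/q[2]; s=s*(1+c['k1']*(s@s)); return np.array([c['fx']*s[0]+c['cx'],c['fy']*s[1]+c['cy']])
def tri(a,b,na="top",nb="side"):
    o1,d1=ray(na,*a);o2,d2=ray(nb,*b)
    A=np.stack([d1,-d2],1);x=np.linalg.lstsq(A,o2-o1,rcond=None)[0]
    p,q=o1+x[0]*d1,o2+x[1]*d2; return (p+q)/2,np.linalg.norm(p-q)
def blobs(im,lo,hi,amin=20):
    hsv=cv2.cvtColor(im,cv2.COLOR_BGR2HSV); m=cv2.inRange(hsv,np.array(lo),np.array(hi))
    n,l,s,c=cv2.connectedComponentsWithStats(m)
    return m,[(s[i].tolist(),c[i].round(1).tolist()) for i in range(1,n) if s[i,4]>=amin]
E
python3 - <<'E'
from h import *
for n in("top","side"):
    im=cv2.imread(f"pics/{n}0.png")
    for nm,lo,hi in (("orange",(3,140,60),(14,255,255)),("red",(0,190,120),(2,255,255)),("red2",(174,190,100),(180,255,255))):
        m,b=blobs(im,lo,hi); print(n,nm,b)
im=cv2.imread("pics/top0.png")
cv2.imwrite("pics/topz.png",cv2.resize(im[120:285,300:500],None,fx=4,fy=3.6,interpolation=cv2.INTER_CUBIC)[:600])
cv2.imwrite("pics/topz.png",cv2.resize(im[125:280,305:500],None,fx=3.8,fy=3.8,interpolation=cv2.INTER_CUBIC))
E
```

```text
top orange [([207, 211, 19, 19, 290], [216.0, 220.0]), ([308, 230, 12, 12, 120], [313.4, 235.4])]
top red []
top red2 []
side orange [([249, 84, 6, 8, 22], [251.5, 87.5]), ([316, 128, 12, 11, 67], [321.2, 132.5]), ([346, 157, 4, 20, 68], [347.3, 166.5]), ([434, 188, 9, 7, 23], [437.9, 190.6]), ([449, 197, 15, 9, 36], [455.2, 201.4]), ([431, 199, 45, 18, 156], [452.4, 208.2]), ([444, 220, 16, 6, 21], [452.0, 222.6]), ([337, 247, 13, 14, 142], [342.9, 253.0]), ([303, 264, 25, 28, 522], [315.5, 277.3])]
side red [([282, 188, 47, 14, 269], [300.7, 193.9])]
side red2 []
```

View pics/topz.png

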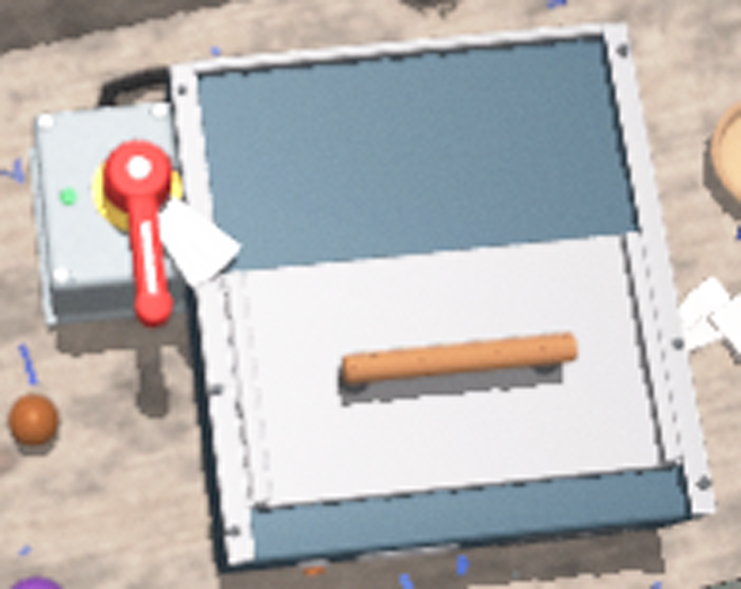

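```bash
python3 - <<'E'
from h import *
f=lambda u,v:(305+(u+.5)/3.8-.5,125+(v+.5)/3.8-.5)
P=lambda u,v,z:onz("top",*f(u,v),z)
far_l,far_r,near_r,near_l=[P(*q,.101) for q in((170,66),(627,24),(716,512),(228,567))]
for q in (far_l,far_r,near_r,near_l):print(q.round(4))
C=(far_l+far_r+near_r+near_l)/4
ex=(far_l-near_l)+(far_r-near_r); ey=(far_l-far_r)+(near_l-near_r)
print("C",C,np.linalg.norm(ex)/2,np.linalg.norm(ey)/2,np.arctan2(ex[1],ex[0]),np.arctan2(-ey[0],ey[1]))
hub=P(139,168,.1315+.002);tip=P(152,308,.1315);print("hub",hub,"tip",tip, tip-hub)
h1,h2=P(343,368,.1265),P(577,347,.1265);print("handle",h1,h2,(h1+h2)/2,np.linalg.norm(h1-h2),np.arctan2(-(h1-h2)[0],(h1-h2)[1]))
print("amber",tri((216,219.7),(315.5,277.3)))
print("amber z0945",onz("top",216.3,219.8,.0945),onz("side",315.5,277.3,.0945))
print("small",tri((313.4,235.4),(342.9,253)))
th=(np.arctan2(ex[1],ex[0])+np.arctan2(-ey[0],ey[1]))/2
R=np.array([[np.cos(th),-np.sin(th)],[np.sin(th),np.cos(th)]])
print("hub expected",C[:2]+R@[.125,.165], "local",R.T@(hub-C)[:2],"handle local",R.T@((h1+h2)/2-C)[:2])
E
```

```text
[ 0.6414 -0.2096  0.101 ]
[ 0.6791 -0.482   0.101 ]
[ 0.3896 -0.5215  0.101 ]
[ 0.3492 -0.2494  0.101 ]
C [ 0.5148248  -0.36561979  0.101     ] 0.2935888377318279 0.27498939987513465 0.13550236374043043 0.14238529241538309
hub [ 0.56724616 -0.19241533  0.1335    ] tip [ 0.48723771 -0.20214094  0.1315    ] [-0.08000844 -0.00972561 -0.002     ]
handle [ 0.45850004 -0.30868305  0.1265    ] [ 0.47529864 -0.43855552  0.1265    ] [ 0.46689934 -0.37361929  0.1265    ] 0.1309543935240725 0.1286326783399135
amber (array([0.45454226, 0.07482176, 0.09523155]), np.float64(0.0019736629482526432))
amber z0945 [0.45348078 0.07421311 0.0945    ] [0.45580259 0.07356418 0.0945    ]
small (array([ 0.44073733, -0.13527658,  0.01762248]), np.float64(0.0028143064526391535))
hub expected [ 0.61576811 -0.18489777] local [0.0759045  0.16427504] handle local [-0.0485715  -0.00128487]
```

```bash
cat >> h.py <<'E'
from scipy.spatial.transform import Rotation as Ro
TH=.135; ORG=np.array([.4663,-.3731])
def RA(): return np.array([[np.cos(TH),-np.sin(TH)],[np.sin(TH),np.cos(TH)]])
def A(x,y): return ORG+RA()@np.array([x,y])
def L(p): return RA().T@(np.array(p)[:2]-ORG)
def pose():
    s=observe(); q=s['eef_rot']; return s,np.array(s['ee_pos']),Ro.from_quat([q[1],q[2],q[3],q[0]])
def go(p):
    s,e,r=pose(); d=np.array(p)-e; return (r.inv().apply(d)*1000).round(1)
E
python3 - <<'E'
from h import *
s,e,r=pose(); print(r.as_matrix().round(3))
z=r.as_matrix()[:,2]; print("jaw az",np.arctan2(z[1],z[0]))
print("bowl",onz("top",237,145,.03))
print(L(e), go([e[0],e[1],.2]))
for p in (A(60,0),): pass
print("tip",A(.060,.135))
E
```

```text
[[-0.897 -0.001  0.443]
 [-0.443  0.002 -0.897]
 [-0.    -1.    -0.002]]
jaw az -1.1119986427375772
bowl [0.65070587 0.05881771 0.03      ]
[-0.23694678 -0.08852807] [ 0.  44.2  0.1]
tip [ 0.50758439 -0.2312529 ]
```

Emit:
step_arm --slide '[[0,0,0],[0,0,0],[0,0,0],[0,0,0],[0,0,0],[0,0,0],[0,0,0],[0,0,0],[0,0,0],[0,0,0]]' --rot '[[0,-0.14,0],[0,-0.14,0],[0,-0.14,0],[0,-0.14,0],[0,-0.14,0],[0,-0.14,0],[0,-0.14,0],[0,-0.14,0],[0,-0.127,0],[0,0,0]]' --claw '[0,0,0,0,0,0,0,0,0,0]'

```text
clock: 1.1
ee_pos: [0.2435, -0.4929, 0.2447]
eef_rot: [0.533, -0.532, 0.466, -0.465]
contact_force: [1.0, 0.1, -0.5]
opening: 0.0002
```

```bash
python3 - <<'E'
from h import *
s,e,r=pose();z=r.as_matrix()[:,2]; print("jaw az",np.arctan2(z[1],z[0]),s['clock'],s['opening'],L(e)*1000)
print(go([*A(.060,.137),.16]),go([*A(.060,.137),.127]))
E
```

```text
jaw az 0.13474629253817627 1.1 0.00018713342828470796 [-236.90084474  -88.72155031]
[-225.7   84.8  296.9] [-225.7  117.8  296.9]
```

Emit:
step_arm --slide '[[-25,0,33],[-25,0,33],[-25,0,33],[-25,0,33],[-25,0,33],[-25,0,33],[-25,0,33],[-25,0,33],[-26,30,33],[0,30,0],[0,25,0],[0,0,0]]' --rot '[[0,0,0],[0,0,0],[0,0,0],[0,0,0],[0,0,0],[0,0,0],[0,0,0],[0,0,0],[0,0,0],[0,0,0],[0,0,0],[0,0,0]]' --claw '[0,0,0,0,0,0,0,0,0,0,0,0]'

```text
clock: 2.3
ee_pos: [0.5042, -0.2282, 0.1561]
eef_rot: [-0.531, 0.533, -0.469, 0.462]
contact_force: [-0.5, -0.0, -1.4]
opening: 0.0001
```

```bash
python3 - <<'E'
from h import *
im=snapshot("top"); cv2.imwrite("pics/t1.png",cv2.resize(im[125:280,305:500],None,fx=3.8,fy=3.8,interpolation=cv2.INTER_CUBIC))
im=snapshot("side"); cv2.imwrite("pics/s1.png",cv2.resize(im[130:260,230:430],None,fx=4,fy=4,interpolation=cv2.INTER_CUBIC))
s,e,r=pose(); print(L(e)*1000,e)
E
```

```text
[ 58.91382238 136.26573374] [ 0.50633774 -0.23014487  0.16116548]
```

View pics/t1.png

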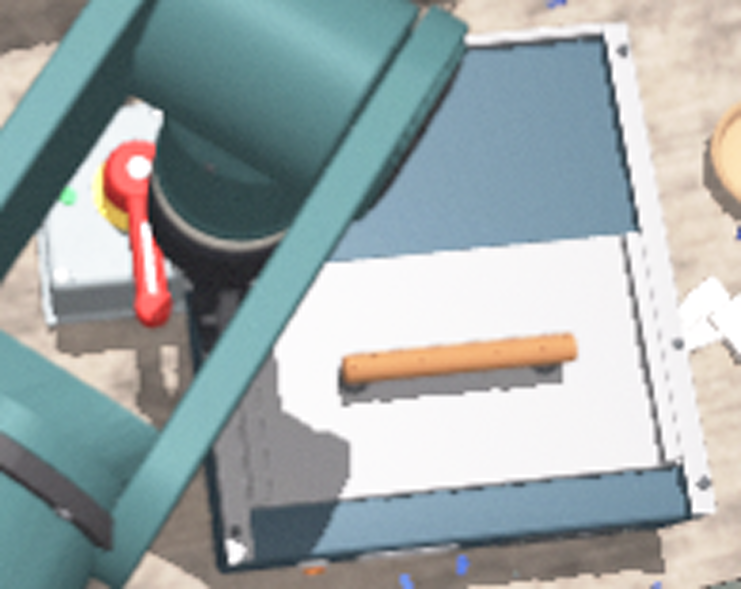

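View pics/s1.png

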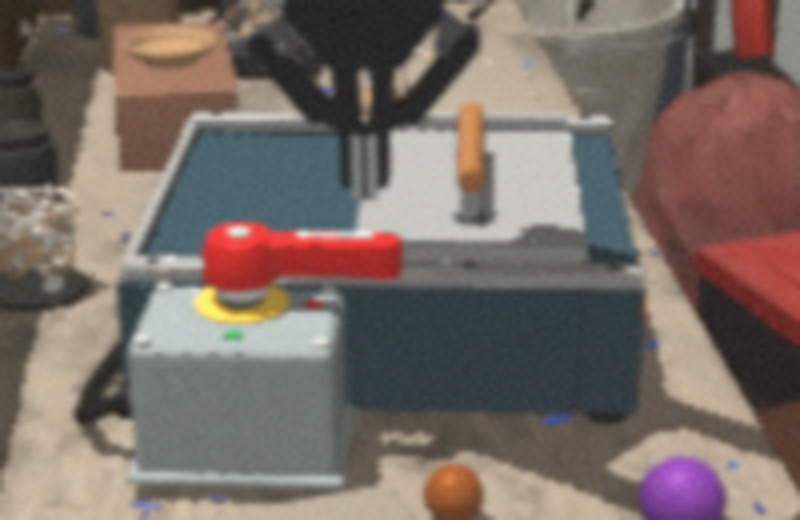

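Emit:
step_arm --slide '[[0,17,0],[0,17,0],[-8,0,0],[-9,0,0],[-9,0,0],[-9,0,0],[-9,0,1],[-8,0,3],[-7,0,4],[-6,0,4],[-6,0,4],[0,0,0]]' --rot '[[0,0,0],[0,0,0],[0,0,0],[0,0,0],[0,0,0],[0,0,0],[0,0,0],[0,0,0],[0,0,0],[0,0,0],[0,0,0],[0,0,0]]' --claw '[0,0,0,0,0,0,0,0,0,0,0,0]'

```text
clock: 3.6
ee_pos: [0.5134, -0.1563, 0.1277]
eef_rot: [0.533, -0.533, 0.465, -0.465]
contact_force: [0.0, 0.1, 0.3]
opening: 0.0003
```

```bash
python3 - <<'E'
from h import *
im=snapshot("side"); cv2.imwrite("pics/s2.png",cv2.resize(im[130:260,230:430],None,fx=4,fy=4,interpolation=cv2.INTER_CUBIC))
s,e,r=pose(); print(L(e)*1000,e)
E
```

```text
[ 75.47600363 208.04946747] [ 0.51308783 -0.15678517  0.1274266 ]
```

View pics/s2.png

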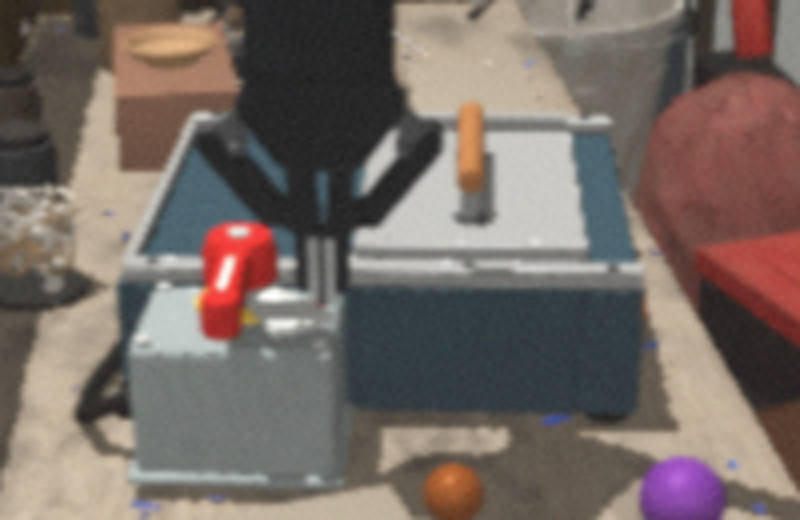

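Emit:
step_arm --slide '[[0,-30,0],[0,-20,-5],[35,0,-18],[35,0,-18],[35,0,-18],[35,0,-18],[34,0,-18],[34,0,-15],[0,25,0],[0,28,0],[0,0,0]]' --rot '[[0,0,0],[0,0,0],[0,0,0],[0,0,0],[0,0,0],[0,0,0],[0,0,0],[0,0,0],[0,0,0],[0,0,0],[0,0,0]]' --claw '[0,0,0,0,0,0,0,0,0,0,0]'

```text
clock: 4.75
ee_pos: [0.4293, -0.3767, 0.1192]
eef_rot: [0.533, -0.532, 0.469, -0.462]
contact_force: [0.0, 0.7, -1.0]
opening: -0.0001
```

```bash
python3 - <<'E'
from h import *
s,e,r=pose(); print(L(e)*1000,e,s['clock'],s['contact_force'])
E
```

```text
[-37.10032266   1.39211088] [ 0.42934988 -0.3767139   0.1191959 ] 4.75 [ 0.01997677  0.65084191 -1.03027115]
```

Emit:
step_arm --slide '[[0,-2,6],[0,0,10],[0,0,12],[0,0,14],[0,0,14],[0,0,14],[0,0,14],[0,0,14],[0,0,13],[0,0,11],[0,0,8],[0,0,0]]' --rot '[[0,0,0],[0,0,0],[0,0,0],[0,0,0],[0,0,0],[0,0,0],[0,0,0],[0,0,0],[0,0,0],[0,0,0],[0,0,0],[0,0,0]]' --claw '[0,0,0,0,0,0,0,0,0,0,0,0]'

```text
clock: 5.95
ee_pos: [0.5619, -0.3605, 0.1257]
eef_rot: [0.533, -0.532, 0.465, -0.465]
contact_force: [-0.5, -0.0, 0.4]
opening: 0.0002
```

```bash
python3 - <<'E'
from h import *
im=snapshot("side"); cv2.imwrite("pics/s3.png",cv2.resize(im[130:260,230:430],None,fx=4,fy=4,interpolation=cv2.INTER_CUBIC))
s,e,r=pose(); print(L(e)*1000,e,s['contact_force'])
E
```

```text
[96.21877871 -0.32411747] [ 0.56168694 -0.36047105  0.12557741] [-0.39471592  0.53733404 -0.43178893]
```

View pics/s3.png

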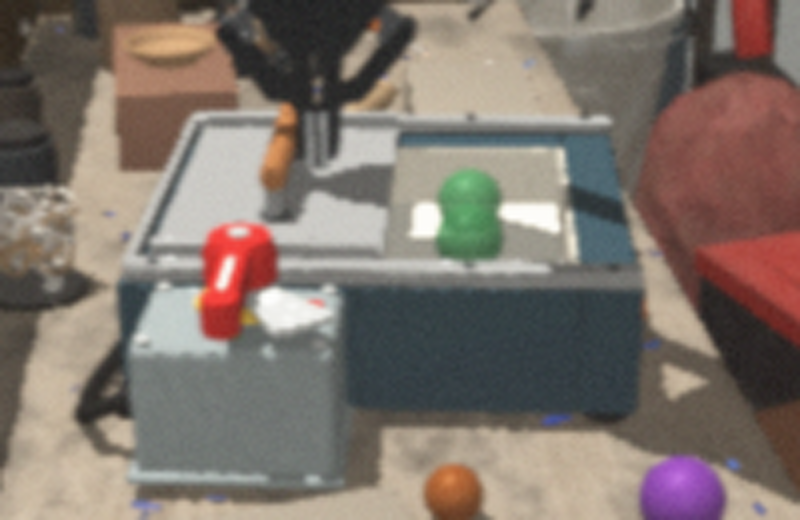

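```bash
python3 - <<'E'
from h import *
print(L([.4545,.0743])*1000)
print(go([.4545,.0743,.22]))
E
```

```text
[ 48.52306944 444.91742125]
[-445.4  -94.1  -47.2]
```

Emit:
step_arm --slide '[[0,-40,-5],[0,-50,-5],[-45,-5,-4],[-45,0,-4],[-45,0,-4],[-45,0,-4],[-45,0,-4],[-45,0,-4],[-45,0,-4],[-45,0,-4],[-45,0,-5],[-40,0,0]]' --rot '[[0,0,0],[0,0,0],[0,0,0],[0,0,0],[0,0,0],[0,0,0],[0,0,0],[0,0,0],[0,0,0],[0,0,0],[0,0,0],[0,0,0]]' --claw '[0,0,0,1,1,1,1,1,1,1,1,1]' --newtons 25

```text
clock: 7.2
ee_pos: [0.4531, 0.076, 0.2208]
eef_rot: [0.533, -0.532, 0.465, -0.465]
contact_force: [0.1, 0.4, 0.7]
opening: 0.0857
```

```bash
python3 - <<'E'
from h import *
im=snapshot("top"); cv2.imwrite("pics/t4f.png",im); cv2.imwrite("pics/t4.png",cv2.resize(im[125:280,305:500],None,fx=3.8,fy=3.8,interpolation=cv2.INTER_CUBIC))
im=snapshot("side"); cv2.imwrite("pics/s4.png",im)
s,e,r=pose(); print(L(e)*1000,e,s['contact_force'],s['opening'],go([.4545,.0743,.22]))
E
```

```text
[ 47.63623421 448.89971406] [0.45308526 0.0781267  0.22090293] [-0.16636202 -1.01547144 -0.14253261] 0.08554290715460516 [4.  0.9 0.9]
```

View pics/t4.png

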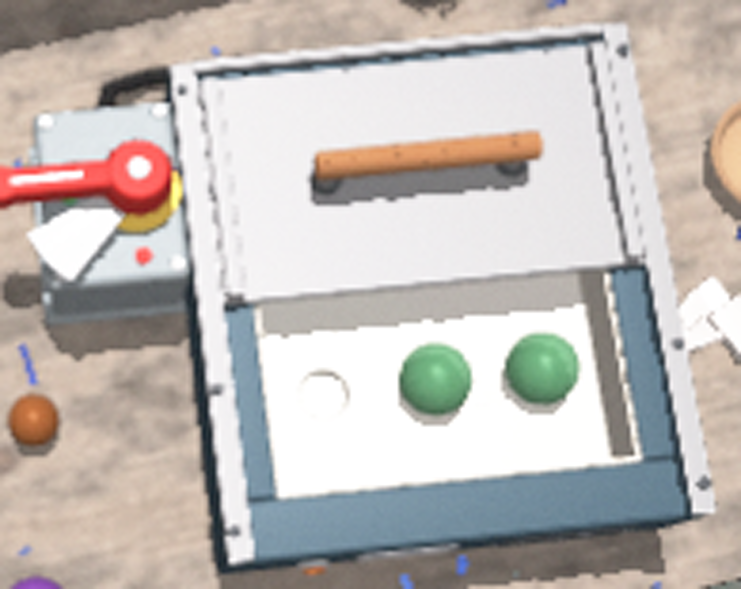

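View pics/s4.png

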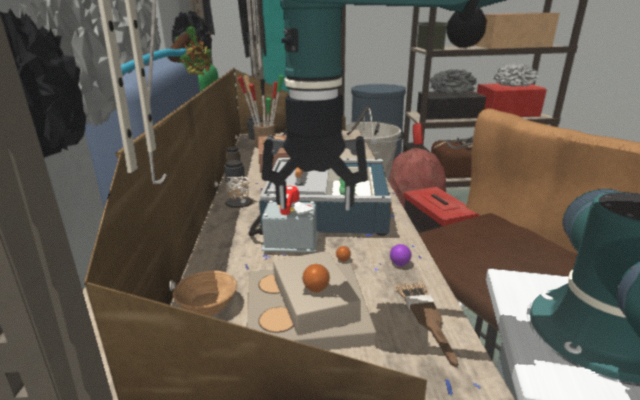

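```bash
python3 - <<'E'
from h import *
print(proj("side",[.453,.078,.22]))
f=lambda u,v:(305+(u+.5)/3.8-.5,125+(v+.5)/3.8-.5)
for n in("t4f","s4"):
    im=cv2.imread(f"pics/{n}.png"); m,b=blobs(im,(55,120,40),(85,255,255),30); print(b) 
im=cv2.imread("pics/t4f.png")
m,b=blobs(im,(55,90,30),(85,255,255),100)
print("greens",[ (onz("top",*c,.064),L(onz("top",*c,.064))*1000) for s,c in b if 400<c[0]<460 and c[1]>200 and c[1]<240])
p=onz("top",*f(325,393),.048);print("pocket",p,L(p)*1000)
# tray corners / walls: rails again and hub
hub=onz("top",*f(139,168),.1335); print(L(hub)*1000)
h1,h2=[onz("top",*f(*q),.1265) for q in((317,164),(541,145))];print(L((h1+h2)/2)*1000)
print("expected",A(0,.064))
for pt in ([*A(0,.064),.048],[*A(0,0),.064],[*A(0,-.064),.064]):
    u=proj("top",pt); print(((u[0]-305)*3.8,(u[1]-125)*3.8))
cv2.imwrite("pics/pk.png",cv2.resize(im[205:250,370:460],None,fx=8,fy=8,interpolation=cv2.INTER_CUBIC))
E
```

```text
[315.44968797 207.51228118]
[]
[([263, 0, 25, 91, 854], [274.5, 47.0]), ([199, 67, 18, 22, 171], [207.0, 78.1])]
greens []
pocket [ 0.4581269  -0.30999468  0.048     ] [ 0.39462859 63.63116599]
[124.34608634 165.45430617]
[118.7530094   -0.35333005]
expected [ 0.45768622 -0.30968231]
(np.float64(323.0739181205986), np.float64(392.306914225252))
(np.float64(434.42722899846194), np.float64(377.3248996689262))
(np.float64(541.3763872864868), np.float64(366.99781195404887))
```

View pics/pk.png

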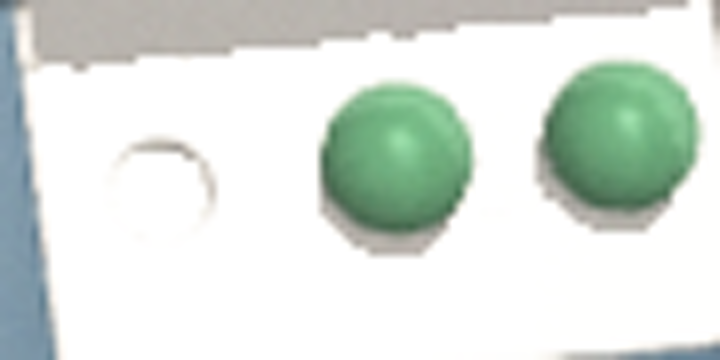

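Emit:
step_arm --slide '[[4,30,1],[0,30,0],[0,30,0],[0,15,0],[0,0,0],[0,0,0]]' --rot '[[0,0,0],[0,0,0],[0,0,0],[0,0,0],[0,0,0],[0,0,0]]' --claw '[1,1,1,1,1,1]'

```text
clock: 7.9
ee_pos: [0.456, 0.0693, 0.1162]
eef_rot: [0.533, -0.532, 0.465, -0.465]
contact_force: [-0.5, -0.1, -0.2]
opening: 0.0856
```

```bash
python3 - <<'E'
from h import *
im=snapshot("side"); cv2.imwrite("pics/s5.png",cv2.resize(im[180:350,200:400],None,fx=3.5,fy=3.5,interpolation=cv2.INTER_CUBIC))
im=snapshot("top"); cv2.imwrite("pics/t5.png",cv2.resize(im[130:300,140:340],None,fx=3.5,fy=3.5,interpolation=cv2.INTER_CUBIC))
s,e,r=pose(); print(e,go([.4545,.0743,.0965]))
E
```

```text
[0.45687909 0.06949037 0.11751921] [-5.1 21.  -1.8]
```

View pics/s5.png

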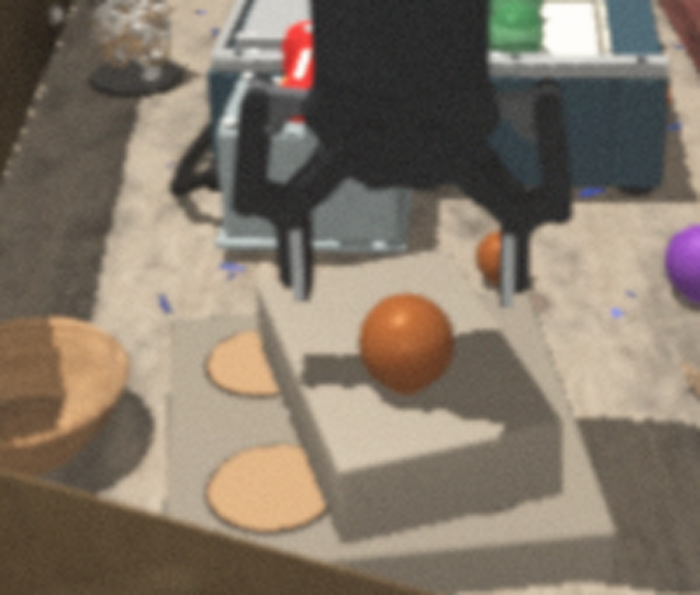

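View pics/t5.png

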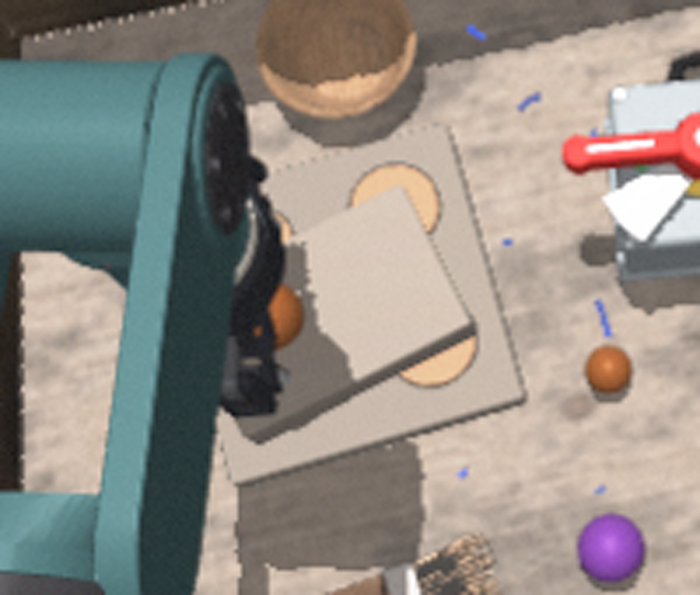

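Emit:
step_arm --slide '[[0,0,0],[0,0,0]]' --rot '[[0,0,0],[0,0,0]]' --claw '[1,1]'

```text
clock: 8.2
ee_pos: [0.4564, 0.0697, 0.1171]
eef_rot: [0.533, -0.532, 0.465, -0.466]
contact_force: [-0.1, 0.1, 0.5]
opening: 0.0854
```

Emit:
step_arm --slide '[[0,0,0]]' --rot '[[0,0,0]]' --claw '[1]'

```text
clock: 8.3
ee_pos: [0.4561, 0.0697, 0.1166]
eef_rot: [0.533, -0.532, 0.465, -0.465]
contact_force: [0.4, 0.8, -0.1]
opening: 0.0852
```

```bash
python3 - <<'E'
from h import *
s,e,r=pose(); print(e,go([.4545,.0743,.0965]),s['qd'])
E
```

```text
[0.45611106 0.06974182 0.11664266] [-4.7 20.1 -1. ] [ 0.00186073  0.00433299  0.00549558 -0.00083841  0.00032411  0.00217025]
```

Emit:
step_arm --slide '[[-4.5,0,-1.5],[0,10,0],[0,10,0],[0,0,0],[0,0,0],[0,0,0]]' --rot '[[0,0,0],[0,0,0],[0,0,0],[0,0,0],[0,0,0],[0,0,0]]' --claw '[1,1,1,1,1,1]'

```text
clock: 8.9
ee_pos: [0.4538, 0.0739, 0.096]
eef_rot: [-0.533, 0.533, -0.465, 0.465]
contact_force: [0.7, -0.7, -0.3]
opening: 0.0856
```

```bash
python3 - <<'E'
from h import *
im=snapshot("side"); cv2.imwrite("pics/s6.png",cv2.resize(im[180:350,200:400],None,fx=3.5,fy=3.5,interpolation=cv2.INTER_CUBIC))
s,e,r=pose(); print(e,go([.4545,.0743,.0965]))
E
```

```text
[0.4538967  0.07393637 0.09621883] [-0.3 -0.3  0.6]
```

View pics/s6.png

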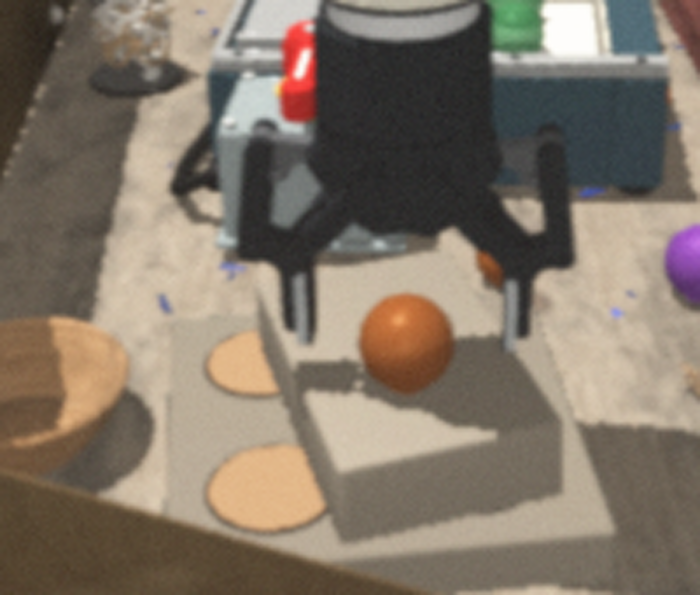

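Emit:
step_arm --slide '[[0,3,0.5],[0,0,0],[0,0,0],[0,0,0],[0,0,0],[0,0,0],[0,0,0],[0,0,0],[0,0,0],[0,0,0]]' --rot '[[0,0,0],[0,0,0],[0,0,0],[0,0,0],[0,0,0],[0,0,0],[0,0,0],[0,0,0],[0,0,0],[0,0,0]]' --claw '[1,0.8,0.7,0.6,0.5,0.4,0.4,0.4,0.4,0.4]' --newtons 30

```text
clock: 9.95
ee_pos: [0.4543, 0.074, 0.0933]
eef_rot: [0.533, -0.533, 0.465, -0.465]
contact_force: [-1.6, -0.6, 4.4]
opening: 0.0422
```

```bash
python3 - <<'E'
from h import *
im=snapshot("side"); cv2.imwrite("pics/s7.png",cv2.resize(im[180:350,200:400],None,fx=3.5,fy=3.5,interpolation=cv2.INTER_CUBIC))
s,e,r=pose(); print(e,s['opening'])
E
```

```text
[0.45424369 0.07403558 0.09334519] 0.04232975364494901
```

View pics/s7.png

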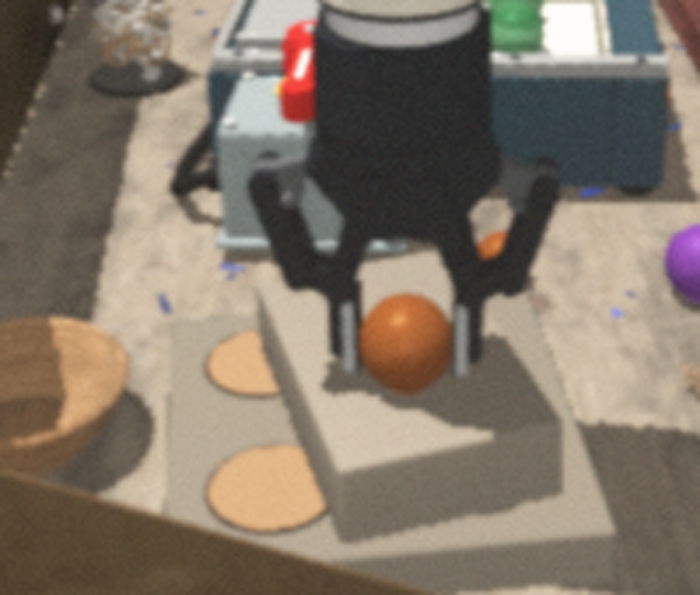

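Emit:
step_arm --slide '[[0,-5,0],[0,-15,0],[0,-25,0],[0,-30,0],[0,-30,0],[0,-12,0],[0,0,0],[0,0,0]]' --rot '[[0,0,0],[0,0,0],[0,0,0],[0,0,0],[0,0,0],[0,0,0],[0,0,0],[0,0,0]]' --claw '[0.4,0.4,0.4,0.4,0.4,0.4,0.4,0.4]'

```text
clock: 10.8
ee_pos: [0.4536, 0.074, 0.2084]
eef_rot: [-0.532, 0.533, -0.466, 0.465]
contact_force: [0.8, 0.5, -2.0]
opening: 0.0422
```

```bash
python3 - <<'E'
from h import *
im=snapshot("side"); cv2.imwrite("pics/s8.png",cv2.resize(im[100:300,200:420],None,fx=3,fy=3,interpolation=cv2.INTER_CUBIC))
m,b=blobs(im,(3,140,60),(14,255,255),100);print(b)
im=snapshot("top"); cv2.imwrite("pics/t8.png",cv2.resize(im[130:300,140:340],None,fx=3.5,fy=3.5,interpolation=cv2.INTER_CUBIC))
s,e,r=pose(); print(e,s['opening'],L(e)*1000,go([.4579,-.3098,.21]))
print(proj("side",e))
E
```

```text
[([428, 195, 51, 31, 367], [453.6, 209.2]), ([301, 198, 28, 30, 631], [314.7, 212.0]), ([337, 247, 13, 14, 141], [342.9, 253.1])]
[0.45309717 0.07398525 0.2076264 ] 0.04245271358159187 [ 47.09063853 444.79434278] [380.9  -2.3 -46.9]
[316.06836589 213.91663166]
```

View pics/s8.png

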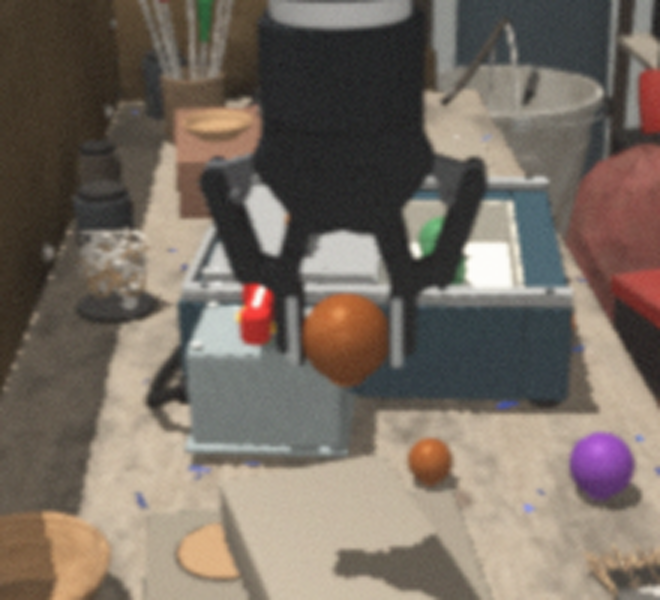

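View pics/t8.png

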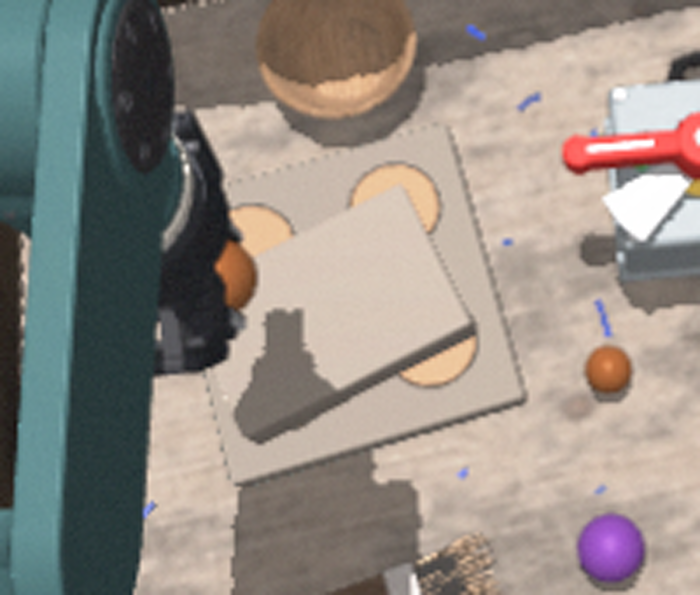

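```bash
python3 - <<'E'
from h import *
c=np.array([.4531,.0740,.2088])
for dy in(-.003,0,.003):
    q=c+[0,dy,0]; o=-cam("top")[1].T@cam("top")[2]; v=(q-o)/np.linalg.norm(q-o)
    a=np.cross(v,[1,0,0]);a/=np.linalg.norm(a);b=np.cross(v,a)
    P=np.array([proj("top",q+.022*(a*np.cos(t)+b*np.sin(t))) for t in np.linspace(0,6.28,60)])
    print(dy,P[:,0].max(),P[:,1].min(),P[:,1].max(),((P[:,0].max()-140+.5)*3.5))
E
```

```text
-0.003 215.11269215143903 197.31174210555264 220.27042675240068 264.64442253003665
0 213.56383525078166 197.25291564482148 220.21056892980027 259.2234233777358
0.003 212.0153091164267 197.194105785644 220.1507059007904 253.80358190749342
```

Emit:
step_arm --slide '[[20,0,-3],[38,0,-5],[40,0,-5],[40,0,-5],[40,0,-5],[40,0,-5],[40,0,-5],[40,0,-5],[35,0,-4],[25,0,-3],[15,0,-2],[7,0,0]]' --rot '[[0,0,0],[0,0,0],[0,0,0],[0,0,0],[0,0,0],[0,0,0],[0,0,0],[0,0,0],[0,0,0],[0,0,0],[0,0,0],[0,0,0]]' --claw '[0.4,0.4,0.4,0.4,0.4,0.4,0.4,0.4,0.4,0.4,0.4,0.4]'

```text
clock: 12.1
ee_pos: [0.4581, -0.3095, 0.2083]
eef_rot: [-0.532, 0.532, -0.467, 0.464]
contact_force: [-0.7, 0.3, -0.8]
opening: 0.0422
```

Emit:
step_arm --slide '[[0,10,0],[0,10,0],[0,0,0],[0,0,0],[0,0,0]]' --rot '[[0,0,0],[0,0,0],[0,0,0],[0,0,0],[0,0,0]]' --claw '[0.4,0.4,0.4,0.4,0.4]'

```text
clock: 12.6
ee_pos: [0.459, -0.3082, 0.1904]
eef_rot: [0.533, -0.533, 0.465, -0.465]
contact_force: [0.0, 0.2, 0.0]
opening: 0.0421
```

```bash
python3 - <<'E'
from h import *
im=snapshot("side"); cv2.imwrite("pics/s9.png",cv2.resize(im[100:260,230:430],None,fx=3.5,fy=3.5,interpolation=cv2.INTER_CUBIC))
s,e,r=pose(); print(e,s['opening'],L(e)*1000,go([.4579,-.3098,.10]),s['contact_force'])
z=r.as_matrix()[:,2];print(np.arctan2(z[1],z[0]))
E
```

```text
[ 0.45902799 -0.30847508  0.1906145 ] 0.042397493091293606 [ 1.4920418  65.01566434] [ 1.1 90.6 -1.4] [-0.77607448 -0.76837317 -0.49876317]
0.13578003911269426
```

View pics/s9.png

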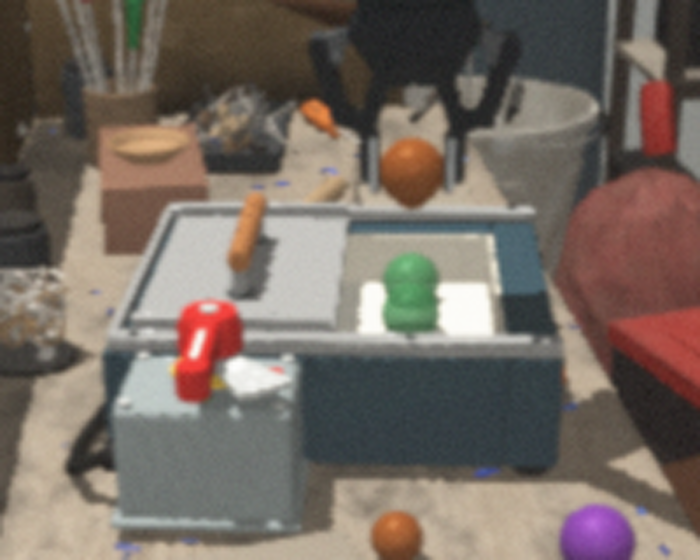

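Emit:
step_arm --slide '[[1.5,10,-1.4],[0,20,0],[0,20,0],[0,20,0],[0,15,0],[0,10,0],[0,10,0],[0,5,0],[0,0,0],[0,0,0]]' --rot '[[0,0,0],[0,0,0],[0,0,0],[0,0,0],[0,0,0],[0,0,0],[0,0,0],[0,0,0],[0,0,0],[0,0,0]]' --claw '[0.4,0.4,0.4,0.4,0.4,0.4,0.4,0.4,0.4,0.4]'

```text
clock: 13.65
ee_pos: [0.4579, -0.3108, 0.0807]
eef_rot: [-0.533, 0.533, -0.465, 0.466]
contact_force: [-0.0, -0.7, -1.0]
opening: 0.0422
```

```bash
python3 - <<'E'
from h import *
im=snapshot("side"); cv2.imwrite("pics/s10.png",cv2.resize(im[130:260,260:420],None,fx=4.5,fy=4.5,interpolation=cv2.INTER_CUBIC))
im=snapshot("top"); cv2.imwrite("pics/t10.png",cv2.resize(im[125:280,305:500],None,fx=3.8,fy=3.8,interpolation=cv2.INTER_CUBIC))
s,e,r=pose(); print(e,s['opening'],L(e)*1000,go([.4579,-.3098,.0628]),s['contact_force'])
E
```

```text
[ 0.45805792 -0.31094549  0.081009  ] 0.04203429107606821 [ 0.1983036  62.69829196] [-1.2 18.2 -0. ] [ 0.57605692 -0.81748572 -1.149006  ]
```

View pics/s10.png

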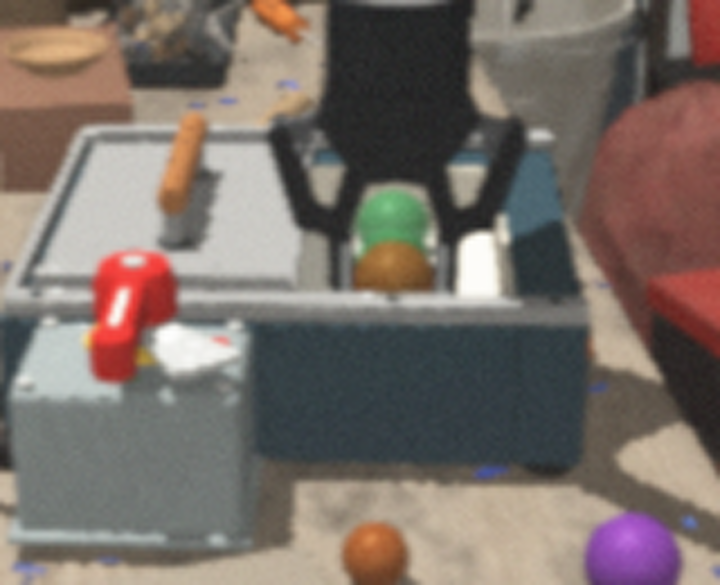

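View pics/t10.png

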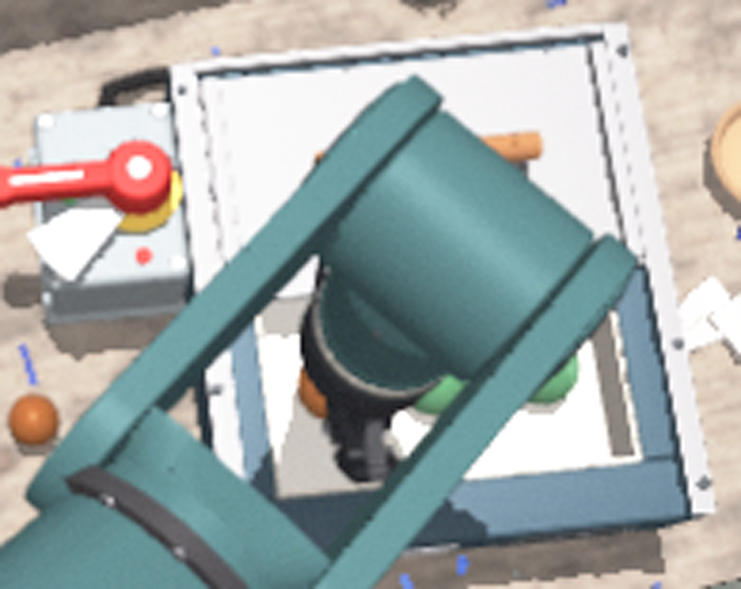

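Emit:
step_arm --slide '[[-0.5,5,0],[0,5,0],[0,4,0],[0,1,0],[0,0,0],[0,0,0]]' --rot '[[0,0,0],[0,0,0],[0,0,0],[0,0,0],[0,0,0],[0,0,0]]' --claw '[0.4,0.4,0.4,0.4,0.4,0.4]'

```text
clock: 14.35
ee_pos: [0.4575, -0.3101, 0.065]
eef_rot: [-0.533, 0.533, -0.465, 0.465]
contact_force: [-0.1, -0.0, -0.7]
opening: 0.0422
```

Emit:
step_arm --slide '[[0,1,0],[0,0,0]]' --rot '[[0,0,0],[0,0,0]]' --claw '[0.4,0.4]'

```text
clock: 14.55
ee_pos: [0.4577, -0.3102, 0.0644]
eef_rot: [0.533, -0.533, 0.465, -0.465]
contact_force: [-0.5, -0.0, 1.3]
opening: 0.0426
```

Emit:
step_arm --slide '[[0,0.7,0],[0,0,0]]' --rot '[[0,0,0],[0,0,0]]' --claw '[0.4,0.4]'

```text
clock: 14.75
ee_pos: [0.4578, -0.3102, 0.0642]
eef_rot: [0.533, -0.533, 0.465, -0.466]
contact_force: [-2.0, 0.6, 3.9]
opening: 0.0426
```

Emit:
step_arm --slide '[[0,0,0],[0,0,0]]' --rot '[[0,0,0],[0,0,0]]' --claw '[0.4,0.4]'

```text
clock: 14.95
ee_pos: [0.4578, -0.3102, 0.0642]
eef_rot: [0.533, -0.533, 0.465, -0.466]
contact_force: [-2.1, 1.3, 6.6]
opening: 0.0423
```

Emit:
step_arm --slide '[[0,0,0],[0,0,0],[0,0,0],[0,0,0],[0,0,0],[0,0,0],[0,0,0]]' --rot '[[0,0,0],[0,0,0],[0,0,0],[0,0,0],[0,0,0],[0,0,0],[0,0,0]]' --claw '[0.48,0.5,0.53,0.57,0.62,0.62,0.62]'

```text
clock: 15.65
ee_pos: [0.4548, -0.311, 0.0639]
eef_rot: [-0.531, 0.534, -0.466, 0.464]
contact_force: [-10.5, 0.2, 8.2]
opening: 0.0529
```

```bash
python3 - <<'E'
from h import *
im=snapshot("side"); cv2.imwrite("pics/s11.png",cv2.resize(im[130:260,260:420],None,fx=4.5,fy=4.5,interpolation=cv2.INTER_CUBIC))
s,e,r=pose(); print(e,s['opening'],L(e)*1000,s['contact_force'])
E
```

```text
[ 0.45485275 -0.31098313  0.06391698] 0.05279987426493934 [-2.98276323 63.09238034] [-10.09731793  -0.68170391   8.67533276]
```

View pics/s11.png

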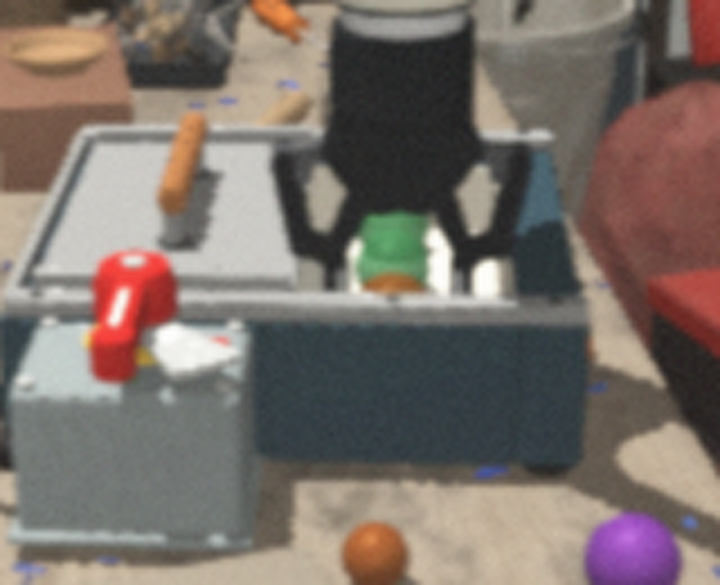

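Emit:
step_arm --slide '[[0,0,0],[0,-2,0],[0,-4,0],[0,-6,0],[0,-10,0],[0,-20,0],[0,-30,0],[0,-30,0],[0,0,0]]' --rot '[[0,0,0],[0,0,0],[0,0,0],[0,0,0],[0,0,0],[0,0,0],[0,0,0],[0,0,0],[0,0,0]]' --claw '[0.58,0.58,0.58,0.58,0.58,0.58,0.58,0.58,0.58]'

```text
clock: 16.6
ee_pos: [0.46, -0.3119, 0.1718]
eef_rot: [0.533, -0.533, 0.461, -0.469]
contact_force: [-0.4, -1.1, 0.4]
opening: 0.0493
```

```bash
python3 - <<'E'
from h import *
im=snapshot("side"); cv2.imwrite("pics/s12.png",cv2.resize(im[130:260,260:420],None,fx=4.5,fy=4.5,interpolation=cv2.INTER_CUBIC))
s,e,r=pose(); print(e,s['opening'],L(e)*1000,s['contact_force'])
E
```

```text
[ 0.45902933 -0.31105662  0.16904201] 0.04931573262882572 [ 1.14591724 62.45743408] [ 0.12770436  0.05982112 -0.61977327]
```

View pics/s12.png

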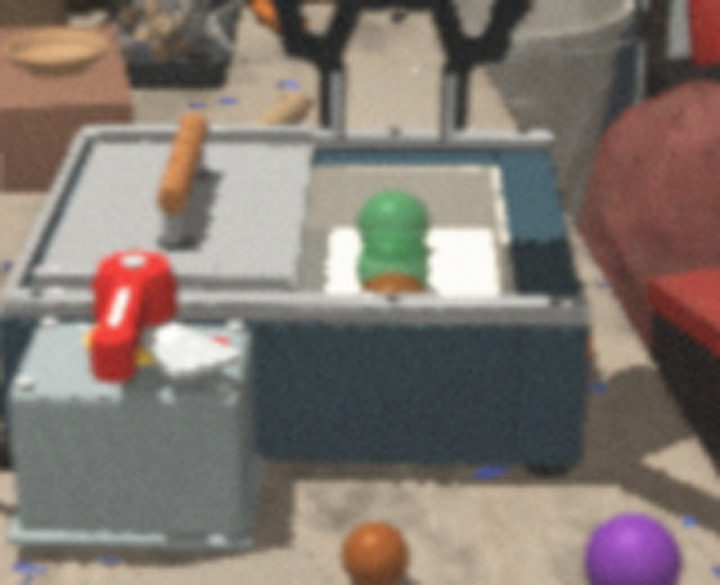

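Emit:
step_arm --slide '[[-20,-20,0],[-40,-20,0],[-45,0,-5],[-45,0,-5],[-45,0,-5],[-30,0,-5],[0,0,0]]' --rot '[[0,0,0],[0,0,0],[0,0,0],[0,0,0],[0,0,0],[0,0,0],[0,0,0]]' --claw '[0.58,0.4,0,0,0,0,0]'

```text
clock: 17.35
ee_pos: [0.4059, -0.0865, 0.2043]
eef_rot: [0.534, -0.534, 0.465, -0.463]
contact_force: [0.1, -0.8, 1.0]
opening: 0.0003
```

```bash
python3 - <<'E'
from h import *
im=snapshot("top"); cv2.imwrite("pics/t13f.png",im);cv2.imwrite("pics/t13.png",cv2.resize(im[125:280,305:500],None,fx=3.8,fy=3.8,interpolation=cv2.INTER_CUBIC))
s,e,r=pose(); print(e,s['opening'],L(e)*1000,s['contact_force'])
E
```

```text
[ 0.4065733  -0.08825471  0.20442021] 0.00028428350891072896 [-20.84584541 290.29221523] [-0.19499247 -0.77281005  0.14883748]
```

View pics/t13.png

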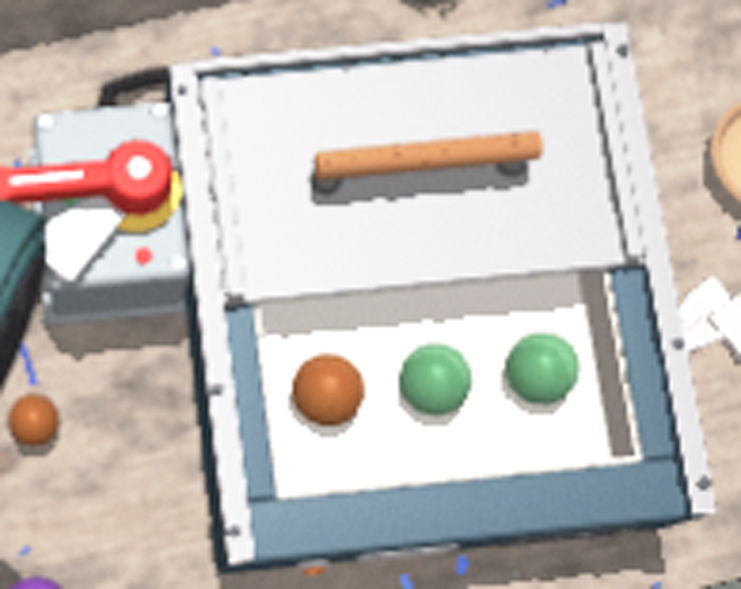

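Emit:
step_arm --slide '[[25,0,15],[40,0,23],[40,0,23],[40,0,23],[40,0,23],[40,0,23],[35,0,23],[20,0,13],[10,0,8],[0,0,0],[0,0,0]]' --rot '[[0,0,0],[0,0,0],[0,0,0],[0,0,0],[0,0,0],[0,0,0],[0,0,0],[0,0,0],[0,0,0],[0,0,0],[0,0,0]]' --claw '[0,0,0,0,0,0,0,0,0,0,0]'

```text
clock: 18.5
ee_pos: [0.6182, -0.3545, 0.2036]
eef_rot: [-0.532, 0.532, -0.466, 0.465]
contact_force: [-0.2, 0.0, -0.0]
opening: 0.0002
```

```bash
python3 - <<'E'
from h import *
im=snapshot("side"); cv2.imwrite("pics/s14.png",cv2.resize(im[100:260,230:430],None,fx=3.5,fy=3.5,interpolation=cv2.INTER_CUBIC))
s,e,r=pose(); print(e,s['opening'],L(e)*1000,s['joints'])
E
```

```text
[ 0.61817633 -0.35391893  0.20438953] 0.00016762197191981743 [153.07604747  -1.43453851] [-5.99465922e-01  4.67108198e-01  9.80083706e-01 -1.05431346e-04
  1.69606971e+00 -7.33886756e-01]
```

View pics/s14.png

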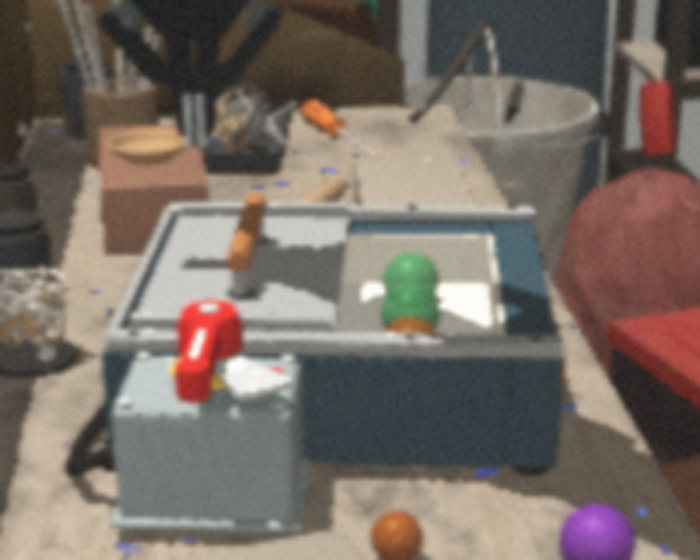

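Emit:
step_arm --slide '[[0,25,0],[0,30,0],[0,20,0],[0,4,0],[0,0,-6],[0,0,-10],[0,0,-14],[0,0,-15],[0,0,-15],[0,0,-15],[0,0,-15],[0,0,-14]]' --rot '[[0,0,0],[0,0,0],[0,0,0],[0,0,0],[0,0,0],[0,0,0],[0,0,0],[0,0,0],[0,0,0],[0,0,0],[0,0,0],[0,0,0]]' --claw '[0,0,0,0,0,0,0,0,0,0,0,0]'

```text
clock: 19.75
ee_pos: [0.5161, -0.3679, 0.1284]
eef_rot: [0.533, -0.532, 0.463, -0.467]
contact_force: [2.9, 1.1, -1.3]
opening: -0.0003
```

Emit:
step_arm --slide '[[0,0,-10],[0,0,-7],[0,0,-4],[0,0,-3],[0,0,-2],[0,0,0],[0,0,0]]' --rot '[[0,0,0],[0,0,0],[0,0,0],[0,0,0],[0,0,0],[0,0,0],[0,0,0]]' --claw '[0,0,0,0,0,0,0]'

```text
clock: 20.45
ee_pos: [0.4899, -0.3713, 0.1261]
eef_rot: [-0.532, 0.533, -0.465, 0.465]
contact_force: [2.5, -0.6, 3.3]
opening: 0.0001
```

```bash
python3 - <<'E'
from h import *
s,e,r=pose(); print(e,L(e)*1000,s['contact_force'])
E
```

```text
[ 0.48994497 -0.37131481  0.12605133] [23.67009738 -1.41344114] [ 2.52445583 -0.58805038  3.28843086]
```

Emit:
step_arm --slide '[[0,0,-1],[0,0,-1],[0,0,0],[0,0,0]]' --rot '[[0,0,0],[0,0,0],[0,0,0],[0,0,0]]' --claw '[0,0,0,0]'

```text
clock: 20.85
ee_pos: [0.4888, -0.3715, 0.1261]
eef_rot: [0.533, -0.532, 0.465, -0.466]
contact_force: [6.6, -0.5, 1.3]
opening: -0.0002
```

Emit:
step_arm --slide '[[0,0,-1],[0,0,-1],[0,0,0],[0,0,0]]' --rot '[[0,0,0],[0,0,0],[0,0,0],[0,0,0]]' --claw '[0,0,0,0]'

```text
clock: 21.25
ee_pos: [0.4887, -0.3715, 0.1262]
eef_rot: [0.534, -0.532, 0.463, -0.467]
contact_force: [9.5, -0.4, -1.2]
opening: 0.0002
```

```bash
python3 - <<'E'
from h import *
s,e,r=pose(); print(e,L(e)*1000,s['contact_force'])
E
```

```text
[ 0.48866562 -0.37147459  0.12621295] [22.38088757 -1.39957104] [ 9.46816189 -0.39102039 -1.21498838]
```

Emit:
step_arm --slide '[[0,0,6],[0,-15,8],[0,-30,0],[0,-20,0],[-20,0,12],[-40,0,22],[-40,0,22],[-40,0,22],[-40,0,22],[-30,0,15],[-18,0,8],[0,0,0]]' --rot '[[0,0,0],[0,0,0],[0,0,0],[0,0,0],[0,0,0],[0,0,0],[0,0,0],[0,0,0],[0,0,0],[0,0,0],[0,0,0],[0,0,0]]' --claw '[0,0,0,0,0,0,0,0,0,0,0,0]'

```text
clock: 22.45
ee_pos: [0.5905, -0.1247, 0.1901]
eef_rot: [-0.533, 0.534, -0.465, 0.463]
contact_force: [0.2, -0.3, 0.5]
opening: -0.0002
```

```bash
python3 - <<'E'
from h import *
im=snapshot("side"); cv2.imwrite("pics/s15.png",cv2.resize(im[100:260,230:430],None,fx=3.5,fy=3.5,interpolation=cv2.INTER_CUBIC))
s,e,r=pose(); print(e,L(e)*1000,s['contact_force'])
E
```

```text
[ 0.59028285 -0.12642744  0.19020119] [156.05451074 227.74127443] [-0.04172318 -0.87273479 -0.05706945]
```

View pics/s15.png

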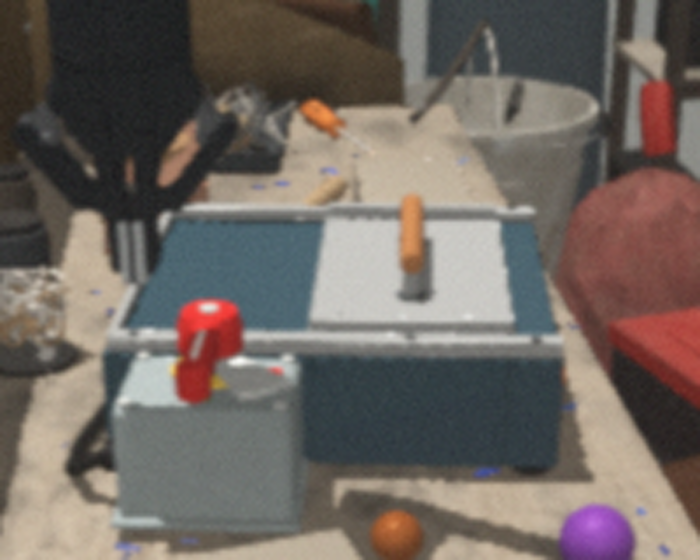

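Emit:
step_arm --slide '[[0,25,0],[0,28,0],[0,10,0],[-1,0,-8],[-2,0,-8],[-1,0,-9],[0,0,-10],[1,0,-9],[2,0,-8],[3,0,-8],[5,0,-8],[6,0,-7]]' --rot '[[0,0,0],[0,0,0],[0,0,0],[0,0,0],[0,0,0],[0,0,0],[0,0,0],[0,0,0],[0,0,0],[0,0,0],[0,0,0],[0,0,0]]' --claw '[0,0,0,0,0,0,0,0,0,0,0,0]'

```text
clock: 23.7
ee_pos: [0.5173, -0.1511, 0.1288]
eef_rot: [-0.532, 0.533, -0.465, 0.465]
contact_force: [-0.0, 0.4, -0.1]
opening: -0.0
```

Emit:
step_arm --slide '[[6,0,-5],[5,0,-4],[0,0,0],[0,0,0],[0,0,0]]' --rot '[[0,0,0],[0,0,0],[0,0,0],[0,0,0],[0,0,0]]' --claw '[0,0,0,0,0]'

```text
clock: 24.2
ee_pos: [0.5112, -0.1623, 0.1282]
eef_rot: [0.533, -0.533, 0.465, -0.465]
contact_force: [-0.0, -0.1, -0.2]
opening: -0.0002
```

```bash
python3 - <<'E'
from h import *
im=snapshot("side"); cv2.imwrite("pics/s16.png",cv2.resize(im[100:260,230:430],None,fx=3.5,fy=3.5,interpolation=cv2.INTER_CUBIC))
s,e,r=pose(); print(e,L(e)*1000,s['contact_force'])
E
```

```text
[ 0.51124186 -0.16221817  0.12820737] [ 72.91559576 202.91434563] [-0.23623328  0.58954141 -0.87504818]
```

View pics/s16.png

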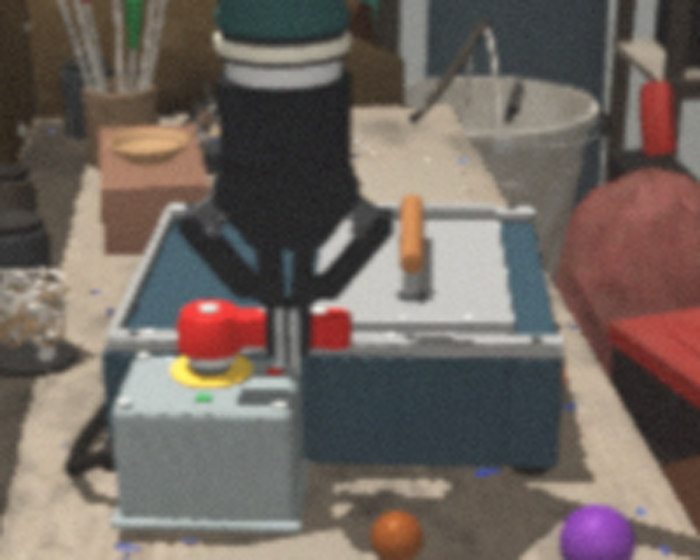

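Lever snapped to ON. Now I retreat clear and check from above.

Emit:
step_arm --slide '[[-4,-5,0],[-5,-30,0],[0,-40,0],[-40,0,-10],[-40,0,-10],[-30,0,-10],[0,0,0],[0,0,0],[0,0,0]]' --rot '[[0,0,0],[0,0,0],[0,0,0],[0,0,0],[0,0,0],[0,0,0],[0,0,0],[0,0,0],[0,0,0]]' --claw '[0,0,0,0,0,0,0,0,0]'

```text
clock: 25.15
ee_pos: [0.4658, -0.049, 0.2036]
eef_rot: [-0.532, 0.533, -0.465, 0.466]
contact_force: [0.6, -1.1, 0.9]
opening: 0.0
```

```bash
python3 - <<'E'
from h import *
im=snapshot("top"); cv2.imwrite("pics/t17.png",cv2.resize(im[125:280,305:500],None,fx=3.8,fy=3.8,interpolation=cv2.INTER_CUBIC))
f=lambda u,v:(305+(u+.5)/3.8-.5,125+(v+.5)/3.8-.5)
s,e,r=pose(); print(e,s['contact_force'])
E
```

```text
[ 0.46576992 -0.04923337  0.20336493] [-0.50187829 -0.92803965 -0.88732772]
```

View pics/t17.png

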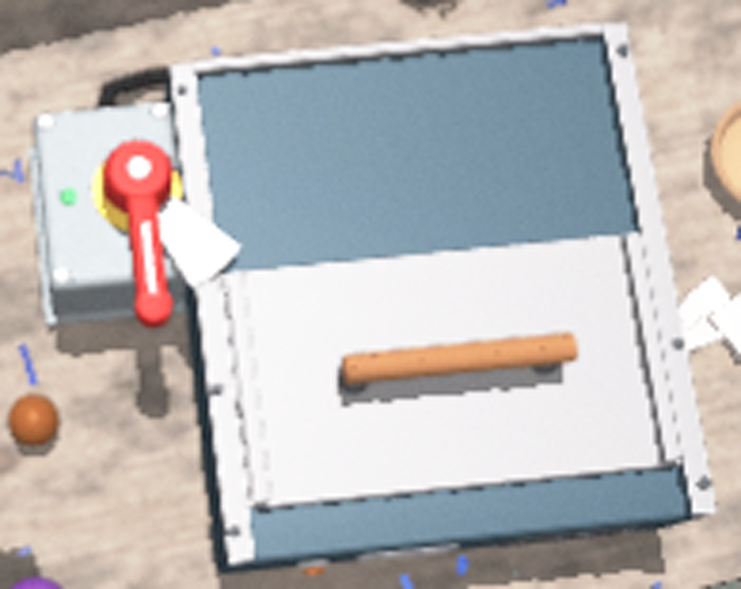

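The picture matches the starting one: lever tip at (152,308), so ON, and handle from (343,368) to (577,347), so shut. I'm handing it in.

```bash
python3 -c "
from workcell import *
print(hand_in())"
```

```text
the job is handed in; nothing more can be done
None
```

The amber ball is loaded and the job is handed in, at about 25 s on the clock. I turned the isolator OFF, slid the lid fully open, and set the ball in the empty left pocket (y = +64 mm). I then slid the lid shut against its stop and turned the isolator back ON.

**Last checks:**
- **Ball:** after release and before shutting, the top view showed the amber ball level with the two green balls and evenly spaced, so seated. The green balls were still in their pockets.
- **Lid and isolator:** the final top view shows the handle and lever where they were at the start, so shut and ON. The gripper was clear of everything.
- **Bowl:** it looked in place in the views up to lifting the ball, and no move came near it. I did not measure it at the end.

**What did not go cleanly:**
- **Seating height:** the ball touched down with the tool about 1.4 mm higher than I had calculated, with up to about 7 N measured at the wrist. It settled when let go.
- **Opening the fingers:** one finger leaned on the edge of the open lid with about 13 N and shifted the tool 3 mm. I closed the fingers slightly and lifted away, and the ball looked undisturbed.
- **Camera agreement:** the two cameras disagreed by about 2 mm on the ball's starting position.

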